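Build the layered sample and hold the spring gauge arm over it

ROBOT

A 7-joint arm with a two-finger parallel gripper is mounted at the origin on the work surface. World frame = base frame: x ahead of the robot, y to its left, z up, the work surface at z = 0. Lengths are in m, angles in rad, forces in N, time in s.
With the tool pointing down it reaches from about 0.425 to 0.925 m from the base axis. Payload 6.8 kg.
Tool frame: the origin (TCP) lies midway between the tips of the shut fingers; the grasp point (between the pads) lies 19 mm behind it (manip.hold_point_z is the distance from the TCP to the grasp point, in m); z points along the fingers, y is the direction in which the jaws open and shut (so a half turn about z gives the same grasp; the last joint's range is limited). The gripper opens to 88 mm and grips with 3 to 60 N. Pads are 20 mm wide; open, the fingers measure 115 mm over their backs; the gripper's body (75 mm by 178 mm) begins 61 mm behind the grasp point.
Start: joints at [-1.405, 0.477, 0.022, 1.555, -0.011, 1.109, -0.083], TCP at [0.183, 0.65, 0.223] pointing down, gripper open.
Joint ranges: [-2.96, 2.96], [-0.34, 2.1], [-1.41, 1.46], [0.24, 2.44], [-1.37, 4.51], [0.17, 1.92], [-2.96, 2.96]. Speed limits (rad/s): [2.39, 2.39, 3.14, 3.14, 3.14, 3.14, 3.14].

INTERFACE

Orientations are given as a rotation vector (axis times angle).
In Python, from cell import sensors, vision, manip, spotter gives the robot as it stands.
- The arm moves only by the tool arm_command, never from a script. Its argument "moves" is a list of rows, each a list of 7 numbers: the shift along the world's x, y, z in cm, then the turn, a rotation vector about the world's x, y, z in rad, then the closure, from 0 (fully open) to 1 (shut). In form: [[tx, ty, tz, ax, ay, az, hand], ...]. A call has exactly 8 rows; each row shifts and turns the commanded pose from where the row before left it; what a row does not reach is not made up. A row lasts 1/8 s, in which the tool goes at most 62.5 mm and 10.7 degrees, less where a joint would pass 70% of its speed; a pose out of reach is approached as far as the arm can. A call with a gripper value outside its range is refused whole. The fingers move at their own pace and stop on an object; the grip force is fixed at half the most. Time passes only in rows, so rows that do not move let the fingers close, or fill a call up. It gives the time, the measured TCP pose, the force and the opening at its end, in the units of the state.
- sensors.read_state(): the state, without advancing time (a new reading comes with each control period).
- vision.grab_frame(name): name is "side" or "top"; returns the picture (384x512x3 uint8, red, green, blue); there is no depth.
- vision.camera_params(name): a dict with "fov_y" (degrees; the focal length in pixels is half the picture's height over the tangent of half this angle, whatever the lens; pixels are square), "cx", "cy" (the principal point, pixels), "dist_coeffs" ([k1, k2, p1, p2, k3] as OpenCV has them; the pictures are not rectified), "extrinsics" (4x4, takes a point from world to camera coordinates). Camera axes: x right, y down, z forward; pixel columns grow to the right and rows downward; lengths in m; the calibration is good to about 2 mm. A picture is of the moment at which its call begins. camera_params takes no time and is no camera call.
- manip.finish_job(): hands the job in, once; it reports no verdict.
Trained networks look in the newest picture that a camera, given by its name, has taken for a name from the list of things; names that differ only in an ending like _2 or _b are one class to them, and where a whole thing is asked for, a point or a joint stands for the part that bears it (a point fixed in the world has none). Each returns a list of dicts, best first, with "conf" (0 to 1); they miss things now and then, are a little off and sometimes report something else, mostly with a low value. They report only what shows in the picture. A call takes as long as a camera call. They do not tell look-alikes from the thing itself.
- spotter.outline_of(target, camera): "pixels" (384x512 bool, what is visible of it) and "extent" ([left, top, right, bottom] in pixels, round what is visible of it).
- spotter.pinpoint(target, camera): "uv" ([column, row] in pixels: a listed point, or the origin of a listed thing).
The state is a dict: "time_s": time; "joint_positions": joint angles; "joint_velocities": joint speeds; "tau": joint torques, N m; "eef_pos": TCP position; "orientation": TCP orientation; "force": force on the tool from outside, world axes, zero at the start; "moment": the same for the moment, N m; "grip_width": finger opening in m.
Only numpy, scipy, OpenCV 4.12 (cv2) and the standard library are available. Lean on these libraries where they do the work, as an engineer would, in place of code of your own. Each camera call takes 0.05 s, during which the arm holds its last target.

TASK

Lay the white ceramic separator sheet squarely and centred on the steel plate in the thickness gauge's seat, then stack the loose steel plate squarely and centred on the separator. Then swing the spring-loaded gauge arm, the one with the orange handle, round to its stop over the stack, and finish while still holding it there against its spring: do not let go, or it springs back. Leave the copper plate, the bottles, the glassware and the spatula where they are.

Things in the scene. Friction and masses are not known exactly. Their poses are not given: they have to be found in the camera images.
- seat (a point): Centre of the upper face of the steel plate fixed in the gauge fixture, 50 mm above the table: the stack is built here. The fixed plate is 70 mm along the point's x, 50 mm along its y, 10 mm thick, on a narrower pedestal (56 x 34 mm) that leaves its rim free underneath. z is up.
- fixture: White thickness-gauge fixture, fixed to the table; place and yaw vary. Origin: on the table under the seat, axes as the seat's. Base plate 12 mm high from x = -50 to +150 mm, y = -60 to +60 mm. At x = 115 mm a column 36 mm in diameter carries the gauge arm; a thin stop pin stands beside it.
- pivot (a point): Point on the upright swing axis of the gauge arm, 95 mm above the table: always at x = +115 mm, y = 0 from the seat in the seat's frame. White arm bar: 24 mm wide, its top 104 mm above the table (112 mm on the grey block above the sensor head), the head's lens 76 mm above the table: at the stop it is 9 mm above the finished stack.
- gauge_arm (a joint): Swing of the gauge arm about the pivot, rad. 0 = parked: it points from the pivot 105 degrees anticlockwise (from above) from the seat's +x, to the +y side. It grows anticlockwise to the stop at 1.31, where the arm points along the seat's -x, over the stack. A spring drives it back to 0: at the handle about 2 N to leave 0, 6 N at the stop; let go, it springs back.
- handle (a point): Mid of the orange upright round handle at the free end of the gauge arm: 18 mm in diameter, standing from 104 to 152 mm above the table; this point is 132 mm up. It is 185 mm from the swing axis and moves with the arm.
- separator: Loose white ceramic separator sheet, 80 mm along its x, 60 mm along its y, 5 mm thick, about 60 g. Origin: centre of its underside. It starts on one of three equal blue stands (60 x 34 mm, 25 mm high, with a grey foot 75 x 44 mm, 4 mm high) and overhangs it by 13 mm on both long sides.
- top_plate: Loose bare steel plate, 70 mm along its x, 50 mm along its y, 12 mm thick, about 0.3 kg. Origin: centre of its underside, at the start 25 mm above the table on another of the blue stands (overhanging it by 8 mm on both long sides).
- spare_plate: Copper plate of the same size on the third blue stand, to be left alone. Origin: centre of its underside.
- amber_bottle: Amber bottle, 84 mm in diameter, 190 mm high, to be left alone. Origin: centre of its underside.
- jar: White jar, 56 mm in diameter, 75 mm high, to be left alone. Origin: centre of its underside.
- beaker: Glass beaker, 72 mm in diameter, 85 mm high, to be left alone. Origin: centre of its underside.
- spatula: Spatula lying flat, 160 mm long along its x, to be left alone. Origin: its middle, at the underside.
- vial: Small glass vial with blue cap, 26 mm in diameter, 55 mm high, to be left alone. Origin: centre of its underside.
Things that resemble listed ones, but are neither listed nor needed, are in the scene too. Of the things like the separator, leave any that is black or pink; of the rest the larger one is meant.

How it is judged:
On the way, in this order (a step that is already met when the one before it is completed fails the run):
1. the separator lies flat and centred on the fixed plate, let go (horizontal distance between separator and seat below 0.008 m and z of separator in the frame of seat between -0.0025 and 0.0025 m and angle between the x axis of separator and the x axis of seat, either way round below 0.17 rad and contact force between the fingers and separator below 0.1 N and linear speed of separator below 0.02 m/s), for 0.2 s.
2. the steel plate lies flat and centred on the separator, let go (horizontal distance between separator and seat below 0.008 m and z of separator in the frame of seat between -0.0025 and 0.0025 m and angle between the x axis of each of separator, top_plate and the x axis of seat, either way round below 0.17 rad and horizontal distance between top_plate and seat below 0.009 m and z of top_plate in the frame of seat between 0.0025 and 0.008 m and contact force between the fingers and top_plate below 0.1 N and linear speed of top_plate below 0.02 m/s and contact force between the fingers and separator below 0.1 N), for 0.2 s.
3. the gauge arm is held at its stop by the fingers (value of joint gauge_arm above 1.25 rad and velocity of joint gauge_arm between -0.05 and 0.05 rad/s and contact force between the fingers and gauge_arm above 1.5 N), for 0.3 s.
At the end, for the whole second after the job is handed in: Separator flat on the fixed plate (within 8 mm, 0.17 rad), steel plate flat on it (within 9 mm of the seat centre, 0.17 rad), both still and let go; fingers hold the gauge arm still at its stop (joint above 1.25 of 1.31 rad, finger force above 1.5 N), clear of the stack (all of step 2 and all of step 3 and linear speed of separator below 0.02 m/s and contact force between gauge_arm and top_plate below 0.1 N and contact force between gauge_arm and separator below 0.1 N); the arm keeps its last pose, push and grip.
It fails at once if the copper plate, a bottle, the glassware or the spatula is moved by more than 30 mm (distance of any of spare_plate, amber_bottle, jar, beaker, spatula, vial from where it was at the start of the episode above 0.03 m).
It also fails if it takes over 72 s, if anything falls off the work surface, if the arm or the gripper's body presses on something with over 40 N, if the wrist force passes 120 N, or if a joint passes its speed limit or range.

## Working session

There is one attempt and no reset: what is moved stays moved. The work goes in short steps, Python scripts to look and compute and a tool call to move; the robot and the scene stay as the last step left them, time stands still between calls to the robot, and variables do not carry over. Pictures are saved under pics/ and viewed, and the job is handed in when it is done.

Besides the shell and the picture viewer there is one more tool, called after "Emit:" as name(argument=value, ...), one argument or row to a line, values as JSON. arm_command: Moves the arm, as the interface text tells. Its arguments: {"type":"object","properties":{"moves":{"type":"array"}},"required":["moves"]}

```bash
ls; mkdir -p pics
python3 - <<'E'
from cell import sensors, vision, manip, spotter
import cv2,numpy as np
for c in("side","top"):
    im=vision.grab_frame(c); cv2.imwrite(f"pics/{c}0.png",cv2.resize(im[:,:,::-1],(800,600)))
    p=vision.camera_params(c); print(c,p['fov_y'],p['cx'],p['cy'],p['dist_coeffs']); print(np.round(p['extrinsics'],4).tolist())
print(sensors.read_state(),manip.hold_point_z)
E
```

```text
pics
side 50.1567521914896 266.65605071517126 190.49168295230774 [-0.0391966  0.         0.         0.         0.       ]
[[-0.9866, -0.1615, -0.022, 0.5273], [-0.0743, 0.5657, -0.8212, 0.1431], [0.145, -0.8086, -0.5702, 1.1296], [0.0, 0.0, 0.0, 1.0]]
top 49.83061465718894 257.8701186093728 189.25558389345602 [-0.09655616  0.          0.          0.          0.        ]
[[0.1307, -0.9914, 0.0063, -0.0969], [-0.9712, -0.1293, -0.2001, 0.5615], [0.1992, 0.0201, -0.9798, 1.327], [0.0, 0.0, 0.0, 1.0]]
{'time_s': 0.1, 'joint_positions': array([-1.40515111,  0.47766915,  0.02235065,  1.55629673, -0.01149302,
        1.10928753, -0.08310208]), 'joint_velocities': array([-0.00168001, -0.00049247, -0.0010661 , -0.00331689, -0.00083346,
       -0.00027411,  0.00084047]), 'tau': array([ 4.29399050e-03, -5.84091997e+01,  1.53991889e+00, -2.73313040e+01,
       -5.42247284e-02,  1.32114693e-02,  3.51251811e-05]), 'eef_pos': array([0.18235579, 0.64936994, 0.22183506]), 'orientation': array([-4.28621494e-01, -3.11212322e+00,  2.40286848e-03]), 'force': array([-0.40663182,  0.29492688, -0.28350986]), 'moment': array([ 0.01653926, -0.05132104,  0.01946134]), 'grip_width': 0.08814737846830577} 0.0187
```

View images.

View pics/side0.png

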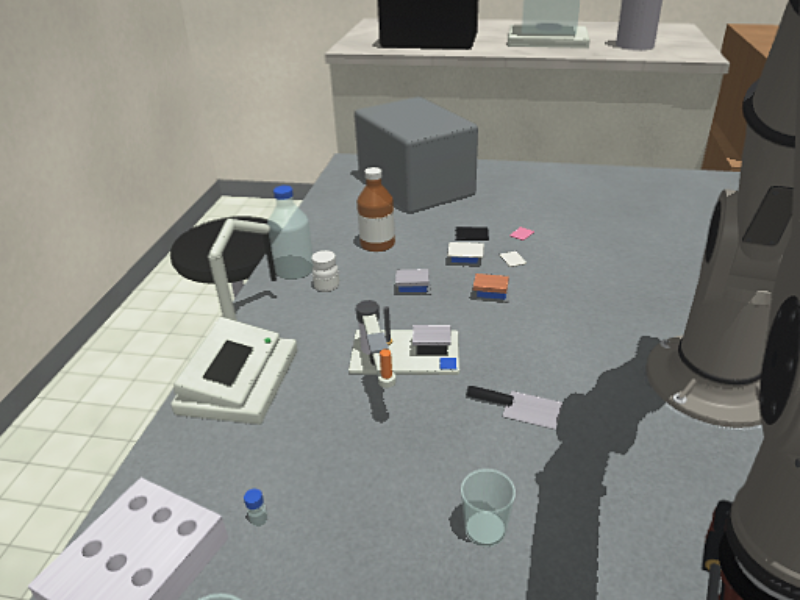

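View pics/top0.png

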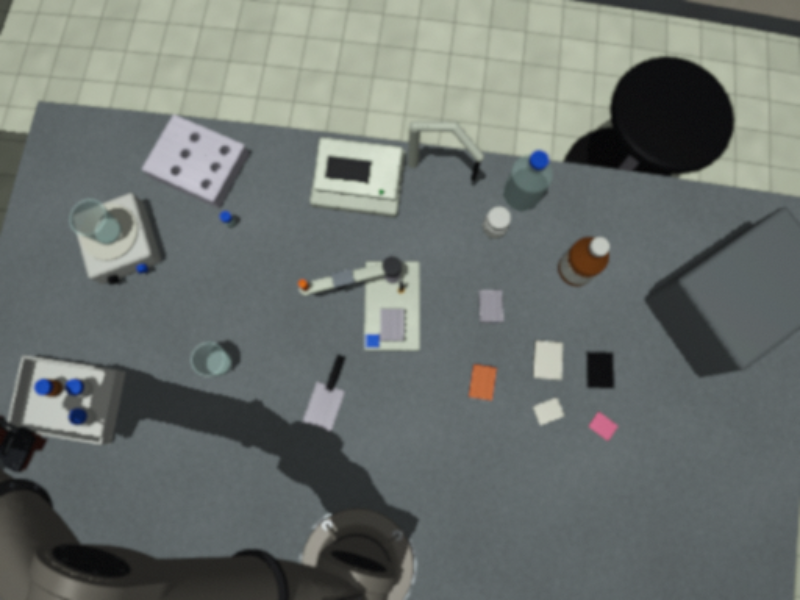

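```bash
cat > h.py <<'E'
import numpy as np,cv2
from scipy.optimize import minimize
from cell import sensors, vision, manip, spotter
class Cam:
    def __init__(s,n):
        p=vision.camera_params(n); s.n=n
        f=192/np.tan(np.radians(p['fov_y'])/2)
        s.K=np.array([[f,0,p['cx']],[0,f,p['cy']],[0,0,1.]]); s.d=np.array(p['dist_coeffs'],float); s.E=np.array(p['extrinsics'])
        s.rv=cv2.Rodrigues(s.E[:3,:3])[0]; s.t=s.E[:3,3]
    def proj(s,P): return cv2.projectPoints(np.asarray(P,float).reshape(-1,1,3),s.rv,s.t,s.K,s.d)[0].reshape(-1,2)
    def onz(s,uv,z):
        q=cv2.undistortPoints(np.asarray(uv,float).reshape(-1,1,2),s.K,s.d).reshape(-1,2)
        d=np.c_[q,np.ones(len(q))]@s.E[:3,:3]; c=-s.E[:3,:3].T@s.t
        return c+d*((z-c[2])/d[:,2])[:,None]
C={n:Cam(n) for n in("side","top")}
def tri(us,ut):
    from scipy.optimize import least_squares
    x0=C['top'].onz(ut,0.05)[0]
    r=least_squares(lambda X:np.r_[C['side'].proj(X)[0]-us,C['top'].proj(X)[0]-ut],x0)
    return r.x,r.fun
def box(x,y,yaw,sx,sy,z0,z1):
    c,s=np.cos(yaw),np.sin(yaw)
    return np.array([[x+c*a-s*b,y+s*a+c*b,z] for a in(-sx/2,sx/2) for b in(-sy/2,sy/2) for z in(z0,z1)])
def fitbox(masks,sx,sy,z0,z1,x0):
    S=8
    def cost(p):
        t=0
        for n,m in masks.items():
            uv=C[n].proj(box(*p,sx,sy,z0,z1))
            h=cv2.convexHull(uv.astype(np.float32)).reshape(-1,2)
            ys,xs=np.nonzero(m); l,tp=xs.min()-12,ys.min()-12; w,hh=xs.max()+13-l,ys.max()+13-tp
            im=np.zeros((hh*S,w*S),np.uint8)
            cv2.fillPoly(im,[np.round(((h-[l,tp]+.5)*S-.5)*16).astype(np.int32)],255,shift=4)
            r=cv2.resize(im,(w,hh),interpolation=cv2.INTER_AREA)/255.
            t+=np.abs(r-m[tp:tp+hh,l:l+w]).sum()/m.sum()
        return t
    best=None
    for yw in x0[2]:
        for k in range(2):
            s=np.array([[0,0,0],[.01,0,0],[0,.01,0],[0,0,.2]])+np.array([x0[0],x0[1],yw])
            r=minimize(cost,s[0],method='Nelder-Mead',options=dict(initial_simplex=s,xatol=1e-4,fatol=1e-4))
            if best is None or r.fun<best.fun: best=r
    return best.x,best.fun
E
python3 - <<'E'
from h import *
import pickle
out={}
for n in C:
    im=vision.grab_frame(n); out[n,'im']=im
for n in C:
    for t in("separator","top_plate","spare_plate","fixture","gauge_arm"):
        L=spotter.outline_of(t,n); out[n,t]=L
        for o in L: print(n,t,round(o['conf'],2),np.round(o['extent']),o['pixels'].sum())
    for t in("seat","pivot","handle","separator","top_plate"):
        L=spotter.pinpoint(t,n); out[n,t,'p']=L
        for o in L: print(n,t,round(o['conf'],2),np.round(o['uv'],1))
pickle.dump(out,open('o.pkl','wb'))
big=out['top','im'][130:290,170:430]; cv2.imwrite('pics/topc.png',cv2.resize(big[:,:,::-1],None,fx=3,fy=3,interpolation=cv2.INTER_CUBIC))
big=out['side','im'][125:260,200:360]; cv2.imwrite('pics/sidec.png',cv2.resize(big[:,:,::-1],None,fx=4,fy=4,interpolation=cv2.INTER_CUBIC))
E
```

```text
side separator 0.79 [290. 156. 309. 164.] 213
side separator 0.72 [293. 146. 315. 156.] 169
side separator 0.6 [324. 145. 341. 156.] 72
side top_plate 0.53 [251. 172. 272. 186.] 199
side top_plate 0.35 [225. 195. 250. 248.] 651
side spare_plate 0.67 [303. 176. 325. 188.] 229
side fixture 0.83 [222. 191. 297. 248.] 2431
side gauge_arm 0.73 [227. 194. 253. 247.] 695
side seat 0.61 [276.2 212.5]
side pivot 0.73 [234.4 200.4]
side pivot 0.65 [309.  342.9]
side handle 0.84 [247.3 232.8]
side separator 0.67 [302.8 153.8]
side separator 0.63 [300.3 161.1]
side separator 0.58 [331.9 148.6]
side separator 0.57 [329.2 166.7]
side top_plate 0.67 [212.6 180. ]
side top_plate 0.63 [263.8 179.4]
top separator 0.73 [192. 168. 268. 223.] 2388
top separator 0.68 [376. 221. 390. 246.] 437
top separator 0.64 [340. 219. 360. 241.] 409
top separator 0.51 [343. 253. 360. 272.] 199
top separator 0.47 [380. 263. 394. 280.] 188
top top_plate 0.84 [306. 185. 320. 206.] 321
top spare_plate 0.52 [301. 233. 318. 254.] 333
top fixture 0.86 [191. 162. 267. 227.] 2331
top gauge_arm 0.78 [193. 165. 258. 190.] 628
top gauge_arm 0.59 [192. 162. 268. 227.] 2326
top seat 0.73 [248.3 211.7]
top pivot 0.88 [250.3 171.6]
top pivot 0.21 [310.7 244.1]
top handle 0.74 [191.6 180. ]
top separator 0.93 [344.9 230.6]
top separator 0.79 [347.6 260.9]
top separator 0.63 [385.7 234.3]
top separator 0.55 [386.3 271.9]
top top_plate 0.89 [313.4 197.2]
top top_plate 0.21 [247.6 208. ]
```

View pics/topc.png

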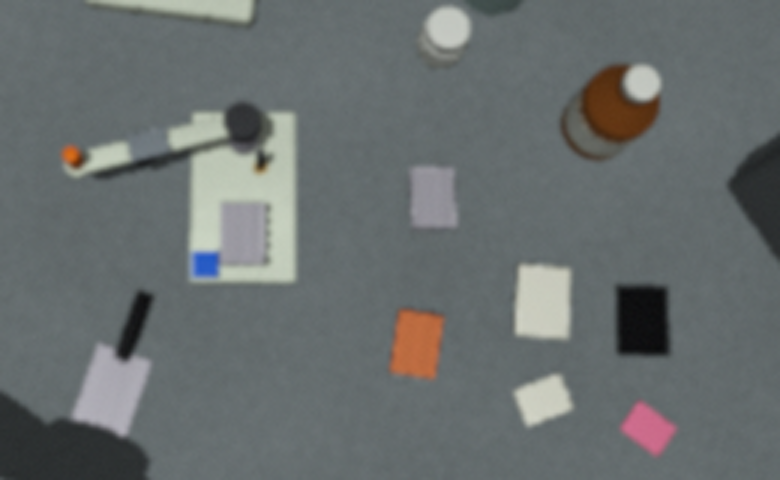

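View pics/sidec.png

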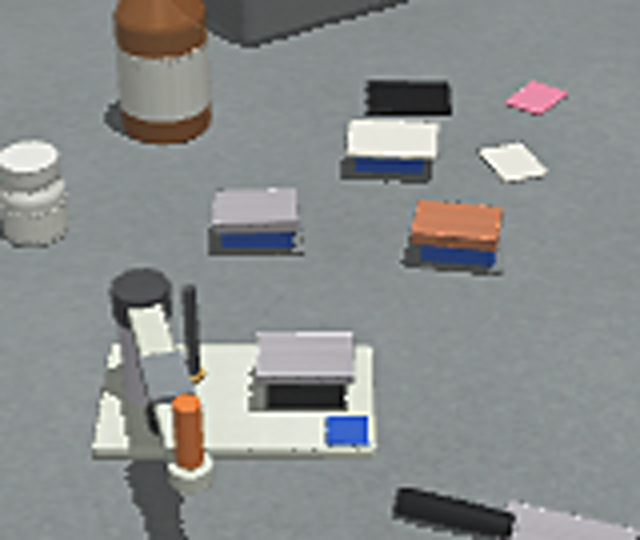

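```bash
cat > fit1.py <<'E'
from h import *
import pickle
o=pickle.load(open('o.pkl','rb'))
def pick(n,t,uv):
    L=[a for a in o[n,t] if np.hypot((a['extent'][0]+a['extent'][2])/2-uv[0],(a['extent'][1]+a['extent'][3])/2-uv[1])<8]
    return L[0]['pixels']
for t,us,ut,sx,sy,z0,z1 in(("separator",(300,160),(350,230),.08,.06,.025,.030),("top_plate",(262,179),(313,196),.07,.05,.025,.037)):
    M={'side':pick('side',t,us),'top':pick('top',t,ut)}
    x0=C['top'].onz(ut,z1)[0]
    yy=[0,.3,-.3]
    print(t,'top',fitbox({'top':M['top']},sx,sy,z0,z1,(x0[0],x0[1],yy)),'side',fitbox({'side':M['side']},sx,sy,z0,z1,(x0[0],x0[1],yy)),'both',fitbox(M,sx,sy,z0,z1,(x0[0],x0[1],yy)))
for t in('seat','pivot','handle'):
    us,ut=o['side',t,'p'][0]['uv'],o['top',t,'p'][0]['uv']
    z={'seat':.05,'pivot':.095,'handle':.132}[t]
    print(t,tri(us,ut),C['side'].onz(us,z)[0],C['top'].onz(ut,z)[0])
E
python3 fit1.py
```

```text
separator top (array([ 0.47853034, -0.35001149,  0.09378386]), np.float64(0.05693465650318807)) side (array([ 0.48021025, -0.34576191,  0.08232561]), np.float64(0.07544877105771886)) both (array([ 0.47960778, -0.34966756,  0.07179173]), np.float64(0.23345350077999677))
top_plate top (array([ 0.57659668, -0.21202951,  0.18600142]), np.float64(0.07525502412803127)) side (array([ 0.58308279, -0.21025448,  0.23216502]), np.float64(0.2069366440043354)) both (array([ 0.5799913 , -0.21131272,  0.18041189]), np.float64(0.3460498387116082))
seat (array([ 4.99451997e-01, -2.95155044e-04,  5.07667348e-02]), array([ 2.16098172,  0.40295706,  0.27219504, -2.54565075])) [ 0.50599181 -0.00230277  0.05      ] [ 0.49095568 -0.00052551  0.05      ]
pivot (array([0.62122474, 0.00982062, 0.09005882]), array([ 0.73963644,  0.16863412,  0.03624709, -0.88478672])) [0.62163506 0.01587759 0.095     ] [0.61701876 0.00931222 0.095     ]
handle (array([0.55064052, 0.18868724, 0.13180828]), array([-1.24477525, -0.26350808, -0.1116272 ,  1.68724151])) [0.54743523 0.18944242 0.132     ] [0.55608012 0.18919607 0.132     ]
```

```bash
cat > edge.py <<'E'
from h import *
from scipy.ndimage import map_coordinates
def grads(im,s=1.0):
    g=cv2.GaussianBlur(im.astype(np.float32),(0,0),s)
    return np.stack([cv2.Sobel(g,cv2.CV_32F,1,0)/8,cv2.Sobel(g,cv2.CV_32F,0,1)/8],-1) # h,w,3,2
def rectpts(cx,cy,sx,sy,z,n=24,sides=(0,1,2,3)):
    t=(np.arange(n)+.5)/n-.5; o=np.full(n,.5)
    L=[np.c_[o,t],np.c_[-o,t],np.c_[t,o],np.c_[t,-o]]   # +x,-x,+y,-y sides
    tn=[(0,1),(0,1),(1,0),(1,0)]
    P=[];T=[]
    for k in sides:
        q=L[k]*[sx,sy]+[cx,cy]; P.append(np.c_[q,np.full(n,z)]); T.append(np.tile([*tn[k],0.],(n,1)))
    return np.vstack(P),np.vstack(T)
def score(p,G,parts):
    x,y,w=p;c,s=np.cos(w),np.sin(w);R=np.array([[c,-s,0],[s,c,0],[0,0,1]])
    tot=0
    for n,(P,T) in parts.items():
        A=P@R.T+[x,y,0];B=A+(T@R.T)*1e-3
        a=C[n].proj(A);d=C[n].proj(B)-a;d/=np.linalg.norm(d,axis=1)[:,None]
        nn=np.c_[-d[:,1],d[:,0]]
        g=G[n]
        v=0
        for ch in range(3):
            gx=map_coordinates(g[:,:,ch,0],[a[:,1],a[:,0]],order=1,mode='nearest');gy=map_coordinates(g[:,:,ch,1],[a[:,1],a[:,0]],order=1,mode='nearest')
            v=v+(gx*nn[:,0]+gy*nn[:,1])**2
        tot+=np.minimum(np.sqrt(v),40).mean()
    return tot
def fit(G,parts,x0,yaws=(-.1,0,.1),rng=.012):
    best=None
    for s in(0,):
        for yw in yaws:
            for dx in(-rng/2,0,rng/2):
                for dy in(-rng/2,0,rng/2):
                    b=np.array([x0[0]+dx,x0[1]+dy,x0[2]+yw])
                    sm=b+np.array([[0,0,0],[.004,0,0],[0,.004,0],[0,0,.06]])
                    r=minimize(lambda p:-score(p,G,parts),b,method='Nelder-Mead',options=dict(initial_simplex=sm,xatol=1e-4,fatol=1e-4))
                    if best is None or r.fun<best.fun:best=r
    return np.round(best.x,4),round(-best.fun,2)
def parts2(pt): return {'top':pt['top']},{'side':pt['side']},pt
def cat(*L): return np.vstack([a for a,_ in L]),np.vstack([b for _,b in L])
E
cat > fit2.py <<'E'
from edge import *
import pickle
o=pickle.load(open('o.pkl','rb'))
G={n:grads(o[n,'im']) for n in C}
base=rectpts(.05,0,.2,.12,.012,60); baseS=rectpts(.05,0,.2,.12,.012,60,(0,1,3,2))
plate=rectpts(0,0,.07,.05,.05,24)
for nm,q,x0 in(('base',{'top':base,'side':base},(.498,0,0.)),('plate',{'top':plate,'side':plate},(.498,0,0.)),
  ('both',{'top':cat(base,plate),'side':cat(base,plate)},(.498,0,0.)),
  ('sep',{'top':rectpts(0,0,.08,.06,.03),'side':rectpts(0,0,.08,.06,.03)},(.479,-.349,.08)),
  ('tp',{'top':rectpts(0,0,.07,.05,.037),'side':rectpts(0,0,.07,.05,.037)},(.579,-.211,.18)),
  ):
    print(nm,[fit(G,k,x0) for k in parts2(q)])
E
python3 fit2.py
```

```text
base [(array([ 0.5053, -0.0058,  0.1315]), np.float64(30.38)), (array([ 0.5064, -0.0021,  0.1476]), np.float64(28.45)), (array([ 0.5064, -0.0041,  0.1392]), np.float64(57.19))]
plate [(array([ 0.488 , -0.0113,  0.0583]), np.float64(18.28)), (array([ 0.5072, -0.0023,  0.1197]), np.float64(26.24)), (array([ 0.5061, -0.0026,  0.1323]), np.float64(39.5))]
both [(array([ 0.5053, -0.006 ,  0.1325]), np.float64(26.08)), (array([ 0.5065, -0.0024,  0.1451]), np.float64(27.66)), (array([ 0.5064, -0.0034,  0.1325]), np.float64(51.72))]
sep [(array([ 0.477 , -0.3504,  0.0398]), np.float64(38.21)), (array([ 0.4781, -0.3461,  0.0588]), np.float64(39.01)), (array([ 0.4776, -0.349 ,  0.0499]), np.float64(76.6))]
tp [(array([ 0.579 , -0.2138,  0.1494]), np.float64(20.01)), (array([ 0.5785, -0.2083,  0.1478]), np.float64(24.95)), (array([ 0.5789, -0.211 ,  0.1475]), np.float64(42.1))]
```

Emit:
arm_command(
  moves=[
    [3.5,-4.5,0.5,0,0,0.04,0],
    [3.5,-4.5,0.5,0,0,0.04,0],
    [3.5,-4.5,0.5,0,0,0.04,0],
    [3.5,-4.5,0.5,0,0,0.04,0],
    [3.5,-4.5,0.5,0,0,0.04,0],
    [3.5,-4.5,0.5,0,0,0.04,0],
    [3.5,-4.5,0.5,0,0,0.04,0],
    [3.5,-4.5,0.5,0,0,0.04,0],
  ],
)

```text
time_s: 2.2
eef_pos: [0.4635, 0.2883, 0.2632]
orientation: [-0.075, 3.14, 0.001]
force: [1.1, 1.0, 0.1]
grip_width: 0.088
```

```bash
cat > st.py <<'E'
from h import *
s=sensors.read_state()
from scipy.spatial.transform import Rotation as R
M=R.from_rotvec(s['orientation']).as_matrix()
print('t',s['time_s'],'tcp',np.round(s['eef_pos'],4),'jaw',round(np.arctan2(M[1,1],M[0,1])%np.pi,3),'tilt',np.round(M[:2,2],3),'q',np.round(s['joint_positions'],2),'F',np.round(s['force'],1),'w',round(s['grip_width'],4))
E
python3 st.py
```

```text
t 2.2 tcp [0.4635 0.2883 0.2632] jaw 1.618 tilt [0.001 0.001] q [-0.79  0.22  0.15  1.83 -0.04  1.09  0.98] F [1.1 1.  0.1] w 0.088
```

Emit:
arm_command(
  moves=[
    [0.6,-5.3,0,0,0,0,0],
    [0.6,-5.3,0,0,0,0,0],
    [0.6,-5.3,0,0,0,0,0],
    [0.6,-5.3,0,0,0,0,0],
    [0,-5.3,0,0,0,0,0],
    [0,-5.3,0,0,0,0,0],
    [0,-5.3,0,0,0,0,0],
    [0,-5.3,0,0,0,0,0],
  ],
)

```text
time_s: 3.2
eef_pos: [0.4864, -0.1358, 0.263]
orientation: [-0.073, 3.14, 0.0]
force: [0.5, 0.1, 0.4]
grip_width: 0.0878
```

```bash
python3 st.py
```

```text
t 3.2 tcp [ 0.4864 -0.1358  0.263 ] jaw 1.617 tilt [0.001 0.   ] q [-0.25  0.15  0.45  1.93 -0.08  1.07  1.85] F [0.5 0.1 0.4] w 0.0878
```

Emit:
arm_command(
  moves=[
    [-0.2,-4.5,0,0,0,0,0],
    [-0.2,-4.5,0,0,0,0,0],
    [-0.2,-4.5,-1,0,0,0,0],
    [-0.2,-4.5,-2,0,0,0,0],
    [-0.1,-3.3,-3,0,0,0,0],
    [0,0,-3,0,0,0,0],
    [0,0,-3,0,0,0,0],
    [0,0,-2,0,0,0,0],
  ],
)

```text
time_s: 4.2
eef_pos: [0.4771, -0.3468, 0.1213]
orientation: [0.073, -3.14, -0.001]
force: [-0.1, -0.6, -0.8]
grip_width: 0.0877
```

```bash
python3 st.py
python3 - <<'E'
from h import *
a=vision.grab_frame('side');b=vision.grab_frame('top')
s=sensors.read_state()['eef_pos']
for n,im in(('side',a),('top',b)):
    u=C[n].proj(s)[0]; print(n,u)
    x,y=np.int32(u); c=im[max(y-70,0):y+50,max(x-80,0):x+80]
    cv2.imwrite(f'pics/{n}_1.png',cv2.resize(c[:,:,::-1],None,fx=4,fy=4,interpolation=cv2.INTER_CUBIC))
E
```

```text
t 4.2 tcp [ 0.4771 -0.3468  0.1213] jaw 1.617 tilt [-0.001  0.001] q [ 0.15  0.49  0.5   1.88 -0.31  0.84  2.42] F [-0.1 -0.6 -0.8] w 0.0877
side [298.81341465 136.06471311]
top [355.83147265 227.10422361]
```

View pics/side_1.png

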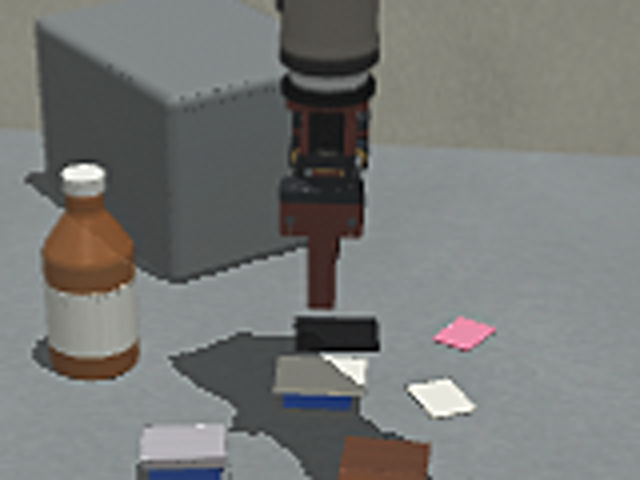

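View pics/top_1.png

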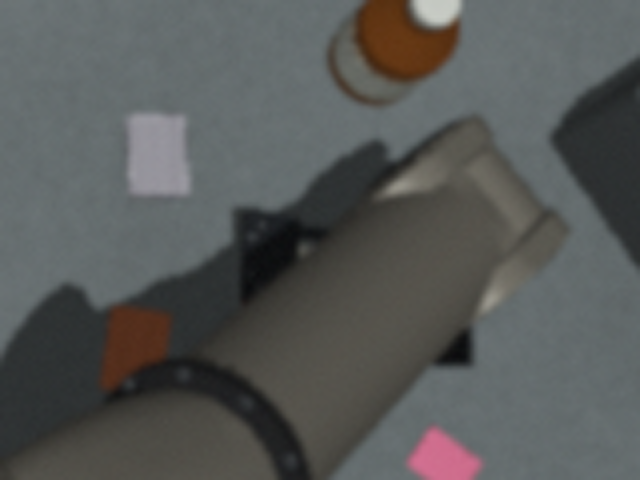

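Run:
```python
from h import *
s=sensors.read_state()['eef_pos']
u0=np.int32(C['side'].proj(s)[0])-[80,70]
d=np.array([np.cos(1.617),np.sin(1.617),0]);e=np.array([d[1],-d[0],0])
for k in(.044,.057):
  for w in(-.01,0,.01): print(k,w,(C['side'].proj(s+k*d+w*e)[0]-u0)*4)
for w in (-.04,.04): print((C['side'].proj([.4776-0.03*np.sin(.05)+w*np.cos(.05),-.349+.03+w*np.sin(.05),.03])[0]-u0)*4)
```

```text
0.044 -0.01 [332.50567695 304.83509709]
0.044 0 [320.5516769  304.40374231]
0.044 0.01 [308.61485592 303.97383399]
0.057 -0.01 [331.77242602 312.22270004]
0.057 0 [319.72558126 311.78250905]
0.057 0.01 [307.6961926 311.3437641]
[363.9437249  388.75584291]
[272.69500386 385.17660974]
```

Emit:
arm_command(
  moves=[
    [0.1,-0.2,-2,0,0,0,0],
    [0,0,-2.5,0,0,0,0],
    [0,0,-2.5,0,0,0,0],
    [0,0,-2.0,0,0,0,0],
    [0,0,-1.0,0,0,0,0],
    [0,0,-0.8,0,0,0,0],
    [0,0,0,0,0,0,0],
    [0,0,0,0,0,0,0.4],
  ],
)

```text
time_s: 5.3
eef_pos: [0.4789, -0.3495, 0.0152]
orientation: [-0.072, 3.14, -0.001]
force: [-0.9, -0.3, -0.4]
grip_width: 0.0811
```

```bash
python3 st.py
```

```text
t 5.3 tcp [ 0.4789 -0.3495  0.0152] jaw 1.617 tilt [ 0.001 -0.001] q [ 0.22  0.65  0.41  1.92 -0.4   0.65  2.5 ] F [-0.9 -0.3 -0.4] w 0.0811
```

Emit:
arm_command(
  moves=[
    [0,0,0,0,0,0,0.6],
    [0,0,0,0,0,0,1],
    [0,0,0,0,0,0,1],
    [0,0,0,0,0,0,1],
    [0,0,0,0,0,0,1],
    [0,0,0,0,0,0,1],
    [0,0,0.5,0,0,0,1],
    [0,0,1,0,0,0,1],
  ],
)

```text
time_s: 6.3
eef_pos: [0.478, -0.3489, 0.0296]
orientation: [0.072, -3.14, -0.001]
force: [-0.3, -1.1, 0.2]
grip_width: 0.0595
```

```bash
python3 st.py
```

```text
t 6.3 tcp [ 0.478  -0.3489  0.0296] jaw 1.617 tilt [-0.001  0.001] q [ 0.21  0.63  0.42  1.92 -0.39  0.68  2.49] F [-0.3 -1.1  0.2] w 0.0595
```

Emit:
arm_command(
  moves=[
    [0,0,3,0,0,0,1],
    [0,0,4,0,0,0,1],
    [0,2,4,0,0,0,1],
    [0.4,4.5,1,0,0,0.015,1],
    [0.4,4.5,0,0,0,0.015,1],
    [0.4,4.5,0,0,0,0.015,1],
    [0.4,4.5,0,0,0,0.015,1],
    [0.4,4.5,0,0,0,0.015,1],
  ],
)

```text
time_s: 7.3
eef_pos: [0.4985, -0.1028, 0.1502]
orientation: [-0.191, 3.135, 0.0]
force: [1.0, 0.2, -2.0]
grip_width: 0.0593
```

```bash
python3 st.py
```

```text
t 7.3 tcp [ 0.4985 -0.1028  0.1502] jaw 1.692 tilt [0.001 0.   ] q [-0.32  0.31  0.48  2.05 -0.2   0.82  1.97] F [ 1.   0.2 -2. ] w 0.0593
```

Emit:
arm_command(
  moves=[
    [0.2,3,0,0,0,0.014,1],
    [0.2,3,0,0,0,0,1],
    [0.2,2.4,0,0,0,0,1],
    [0.2,1.5,0,0,0,0,1],
    [0,0,-2,0,0,0,1],
    [0,0,-2,0,0,0,1],
    [0,0,-2,0,0,0,1],
    [0,0,0,0,0,0,1],
  ],
)

```text
time_s: 8.3
eef_pos: [0.5055, -0.0058, 0.0888]
orientation: [0.211, -3.132, 0.001]
force: [0.6, 0.8, -0.3]
grip_width: 0.0599
```

```bash
python3 st.py
python3 - <<'E'
from h import *
a=vision.grab_frame('side');b=vision.grab_frame('top')
s=sensors.read_state()['eef_pos']
for n,im in(('side',a),('top',b)):
    u=C[n].proj(s)[0]; print(n,u)
    x,y=np.int32(u); c=im[max(y-50,0):y+50,max(x-70,0):x+70]
    cv2.imwrite(f'pics/{n}_2.png',cv2.resize(c[:,:,::-1],None,fx=5,fy=5,interpolation=cv2.INTER_CUBIC))
E
```

```text
t 8.3 tcp [ 0.5055 -0.0058  0.0888] jaw 1.705 tilt [-0.003 -0.001] q [-0.44  0.41  0.4   2.09 -0.24  0.69  1.83] F [ 0.6  0.8 -0.3] w 0.0599
side [275.97267624 200.48975473]
top [250.30656341 205.2966011 ]
```

View pics/side_2.png

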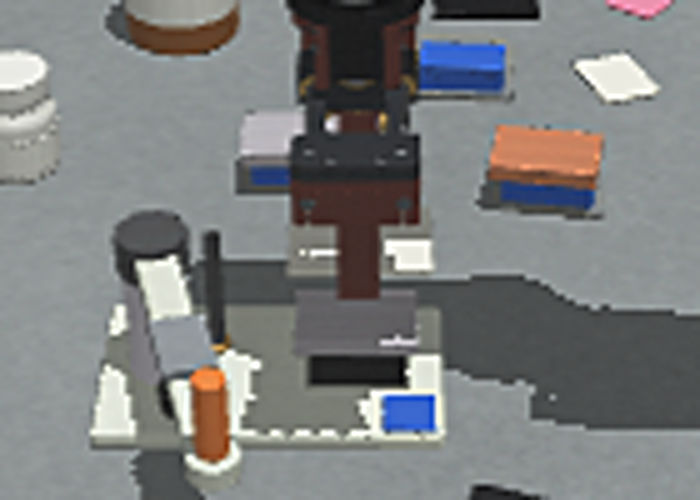

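View pics/top_2.png

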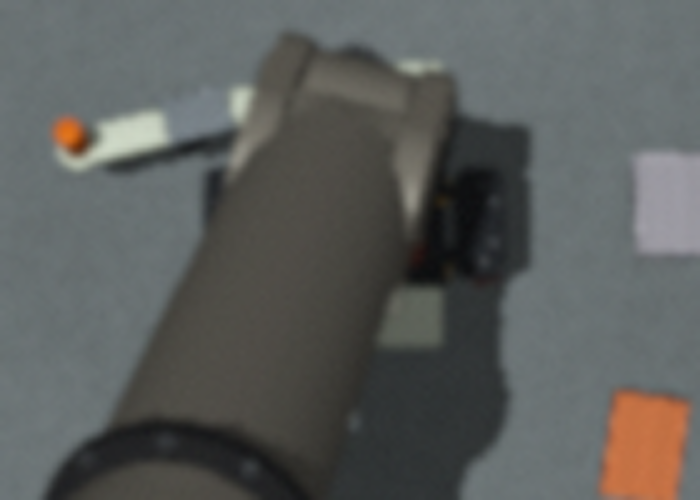

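Emit:
arm_command(
  moves=[
    [0.1,0.2,-1.2,0,0,0,1],
    [0,0,-1.2,0,0,0,1],
    [0,0,-1,0,0,0,1],
    [0,0,-0.6,0,0,0,1],
    [0,0,-0.4,0,0,0,1],
    [0,0,-0.2,0,0,0,1],
    [0,0,-0.1,0,0,0,1],
    [0,0,0,0,0,0,1],
  ],
)

```text
time_s: 9.4
eef_pos: [0.5076, -0.0031, 0.0428]
orientation: [-0.212, 3.134, 0.0]
force: [0.5, -0.2, -0.9]
grip_width: 0.0596
```

```bash
python3 st.py
```

```text
t 9.4 tcp [ 0.5076 -0.0031  0.0428] jaw 1.706 tilt [0. 0.] q [-0.4   0.49  0.36  2.11 -0.3   0.59  1.87] F [ 0.5 -0.2 -0.9] w 0.0596
```

Emit:
arm_command(
  moves=[
    [0,0,-0.1,0,0,0,1],
    [0,0,-0.1,0,0,0,1],
    [0,0,-0.1,0,0,0,1],
    [0,0,0,0,0,0,1],
    [0,0,0,0,0,0,1],
    [0,0,0,0,0,0,1],
    [0,0,0,0,0,0,1],
    [0,0,0,0,0,0,1],
  ],
)

```text
time_s: 10.4
eef_pos: [0.5076, -0.0031, 0.04]
orientation: [-0.212, 3.134, 0.0]
force: [-1.5, 0.2, 6.4]
grip_width: 0.0596
```

```bash
python3 st.py
```

```text
t 10.4 tcp [ 0.5076 -0.0031  0.04  ] jaw 1.706 tilt [0. 0.] q [-0.4   0.49  0.35  2.11 -0.3   0.58  1.87] F [-1.5  0.2  6.4] w 0.0596
```

Emit:
arm_command(
  moves=[
    [0,0,0,0,0,0,0.2],
    [0,0,0,0,0,0,0],
    [0,0,0,0,0,0,0],
    [0,0,0,0,0,0,0],
    [0,0,1,0,0,0,0],
    [0,0,2.5,0,0,0,0],
    [0,0,4,0,0,0,0],
    [0,0,4,0,0,0,0],
  ],
)

```text
time_s: 11.4
eef_pos: [0.5073, -0.0033, 0.1563]
orientation: [0.212, -3.134, 0.0]
force: [0.9, 0.1, -0.3]
grip_width: 0.0879
```

```bash
python3 st.py
```

```text
t 11.4 tcp [ 0.5073 -0.0033  0.1563] jaw 1.706 tilt [-0. -0.] q [-0.5   0.3   0.46  2.04 -0.18  0.84  1.77] F [ 0.9  0.1 -0.3] w 0.0879
```

Emit:
arm_command(
  moves=[
    [1.2,-3.5,0,0,0,0.013,0],
    [1.2,-3.5,0,0,0,0,0],
    [1.2,-3.5,0,0,0,0,0],
    [1.2,-3.5,0,0,0,0,0],
    [1.2,-3.5,0,0,0,0,0],
    [1.2,-3.3,0,0,0,0,0],
    [0,0,-1,0,0,0,0],
    [0,0,0,0,0,0,0],
  ],
)

```text
time_s: 12.4
eef_pos: [0.5786, -0.21, 0.1439]
orientation: [0.233, -3.131, -0.002]
force: [0.5, -0.3, 0.3]
grip_width: 0.0877
```

```bash
python3 st.py
cat > fit3.py <<'E'
from edge import *
o={n:vision.grab_frame(n) for n in C}
G={n:grads(o[n]) for n in C}
base=rectpts(.05,0,.2,.12,.012,60)
sep=rectpts(0,0,.08,.06,.055)
for nm,q,x0 in(('base',{'top':base,'side':base},(.506,-.004,0.13)),('sep',{'top':sep,'side':sep},(.506,-.004,0.13))):
    print(nm,[fit(G,k,x0) for k in parts2(q)])
for n,(x,y) in(('side',(275,205)),('top',(250,200))):
    c=o[n][y-60:y+60,x-80:x+80]
    cv2.imwrite(f'pics/{n}_3.png',cv2.resize(c[:,:,::-1],None,fx=5,fy=5,interpolation=cv2.INTER_CUBIC))
E
python3 fit3.py
```

```text
t 12.4 tcp [ 0.5786 -0.21    0.1439] jaw 1.719 tilt [-0.002  0.001] q [-0.1   0.5   0.47  1.8  -0.28  0.91  2.21] F [ 0.5 -0.3  0.3] w 0.0877
base [(array([ 0.5054, -0.0058,  0.1316]), np.float64(28.61)), (array([ 0.5064, -0.0021,  0.1476]), np.float64(28.04)), (array([ 0.5065, -0.004 ,  0.1392]), np.float64(55.39))]
sep [(array([ 0.4914, -0.0049,  0.1972]), np.float64(21.06)), (array([ 0.5036, -0.0016,  0.2213]), np.float64(33.65)), (array([ 0.5035, -0.0024,  0.1985]), np.float64(46.9))]
```

View pics/side_3.png

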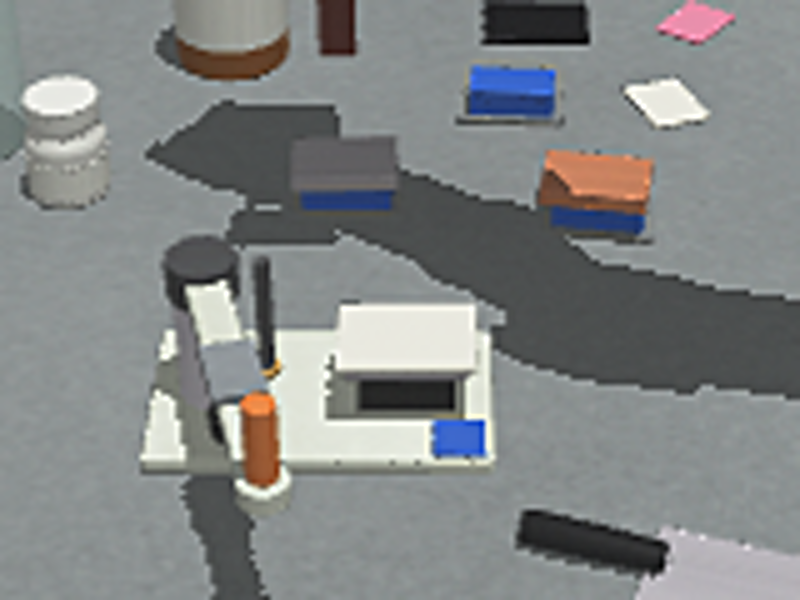

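View pics/top_3.png

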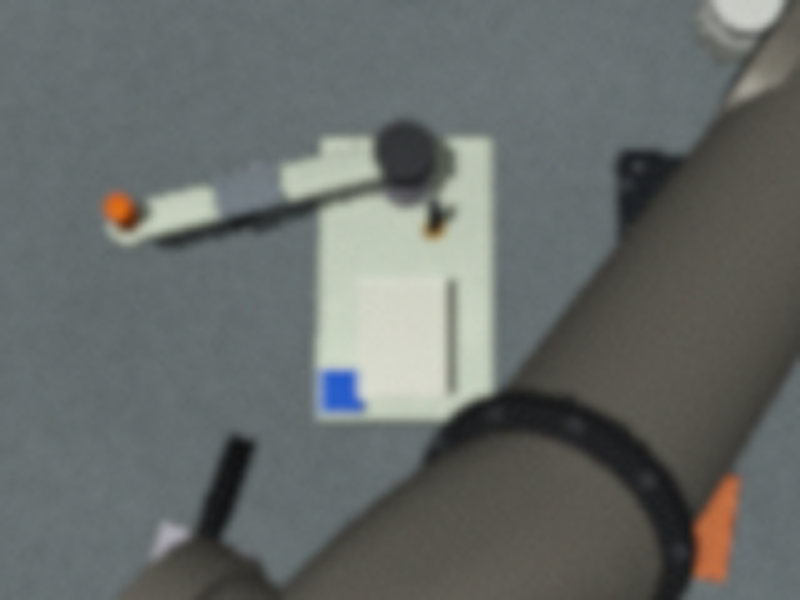

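```bash
cat > fit4.py <<'E'
from h import *
o={n:vision.grab_frame(n) for n in C}
for n,(x,y) in(('side',(282,212)),('top',(250,207))):
    im=o[n].astype(int); 
    print(n,[im[y+dy,x+dx].tolist() for dx,dy in((0,0),(-12,0),(8,8),(0,-18),(-12,-12))])
M={}
for n,(x,y) in(('side',(282,208)),('top',(250,207))):
    im=cv2.GaussianBlur(o[n],(3,3),0).astype(int)
    m=((im[...,1]-im[...,0])<(6 if 1 else 0))&(im.min(2)>180)
    k,l=cv2.connectedComponents(m.astype(np.uint8),connectivity=4); m=l==l[y,x]
    print(n,m.sum(),np.argwhere(m).min(0),np.argwhere(m).max(0)); M[n]=m
    v=o[n].copy(); v[m]=[255,0,0]
    cv2.imwrite(f'pics/{n}_4.png',cv2.resize(np.hstack([o[n][y-35:y+35,x-40:x+40],v[y-35:y+35,x-40:x+40]])[:,:,::-1],None,fx=5,fy=5,interpolation=cv2.INTER_NEAREST))
for n in M:
    print(n,fitbox({n:M[n]},.08,.06,.0549,.055,(.506,-.004,[.1,.2,0])))
E
python3 fit4.py
```

```text
side [[233, 232, 223], [233, 233, 223], [229, 234, 220], [76, 78, 79], [136, 143, 144]]
top [[214, 215, 203], [202, 212, 195], [200, 202, 189], [193, 202, 185], [195, 205, 188]]
side 812 [206 249] [237 292]
top 394 [196 241] [219 258]
side (array([0.50568945, 0.00114764, 0.13663735]), np.float64(0.5594658553076403))
top (array([ 0.50495439, -0.00321976,  0.13549019]), np.float64(0.10703692644570519))
```

```bash
sed -i 's/(6 if 1 else 0)/(3 if n=="side" else 6)/; s/(282,208)/(282,212)/2' fit4.py; sed -i "s/('side',(282,208))/('side',(282,205))/" fit4.py; python3 fit4.py
```

```text
side [[233, 232, 224], [233, 232, 223], [229, 233, 220], [77, 79, 79], [136, 143, 144]]
top [[212, 214, 201], [202, 212, 194], [201, 202, 190], [193, 203, 186], [196, 205, 188]]
side 187756 [0 0] [383 511]
top 399 [195 241] [219 258]Traceback (most recent call last):
  File "fit4.py", line 15, in <module>
    print(n,fitbox({n:M[n]},.08,.06,.0549,.055,(.506,-.004,[.1,.2,0])))
            ~~~~~~^^^^^^^^^^^^^^^^^^^^^^^^^^^^^^^^^^^^^^^^^^^^^^^^^^^^
  File "h.py", line 41, in fitbox
    r=minimize(cost,s[0],method='Nelder-Mead',options=dict(initial_simplex=s,xatol=1e-4,fatol=1e-4))
    res = _minimize_neldermead(fun, x0, args, callback, bounds=bounds,
                               **options)
    fsim[k] = func(sim[k])
              ~~~~^^^^^^^^
    fx = function(np.copy(x), *(wrapper_args + args))
  File "h.py", line 35, in cost
    t+=np.abs(r-m[tp:tp+hh,l:l+w]).sum()/m.sum()
              ~^~~~~~~~~~~~~~~~~~
ValueError: operands could not be broadcast together with shapes (408,536) (12,12)
```

View pics/side_4.png

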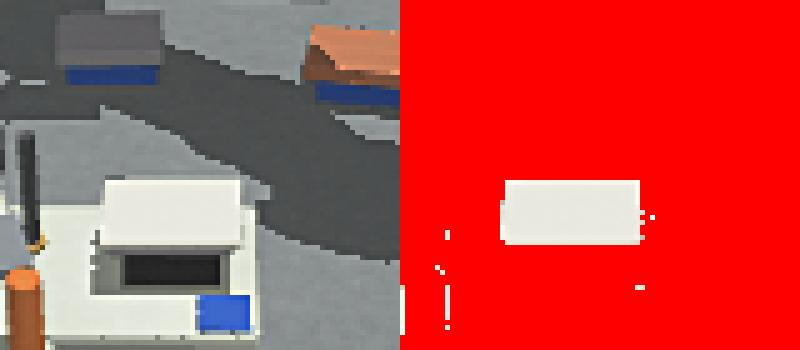

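```bash
sed -i "s/('side',(282,205))/('side',(282,213))/" fit4.py; python3 fit4.py; python3 fit2.py|head -1
```

```text
side [[233, 232, 223], [233, 233, 223], [229, 233, 221], [76, 78, 78], [135, 142, 143]]
top [[213, 215, 202], [202, 212, 195], [200, 202, 189], [194, 203, 186], [196, 205, 189]]
side 365 [206 262] [218 290]
top 394 [196 241] [219 258]
side (array([0.50669238, 0.00130408, 0.13540244]), np.float64(0.026569970453935002))
top (array([ 0.50527952, -0.00290658,  0.13130555]), np.float64(0.10787299691450183))
base [(array([ 0.5053, -0.0058,  0.1315]), np.float64(30.38)), (array([ 0.5064, -0.0021,  0.1476]), np.float64(28.45)), (array([ 0.5064, -0.0041,  0.1392]), np.float64(57.19))]
```

Emit:
arm_command(
  moves=[
    [0,-0.1,-2.5,0,0,0,0],
    [0,0,-2.5,0,0,0,0],
    [0,0,-2.5,0,0,0,0],
    [0,0,-2,0,0,0,0],
    [0,0,-1.2,0,0,0,0],
    [0,0,-0.6,0,0,0,0],
    [0,0,0,0,0,0,0],
    [0,0,0,0,0,0,0],
  ],
)

```text
time_s: 13.8
eef_pos: [0.58, -0.2124, 0.0323]
orientation: [-0.232, 3.132, -0.001]
force: [0.6, -0.5, 0.9]
grip_width: 0.0879
```

```bash
python3 st.py
```

```text
t 13.8 tcp [ 0.58   -0.2124  0.0323] jaw 1.719 tilt [ 0.001 -0.   ] q [-0.04  0.65  0.39  1.85 -0.36  0.71  2.28] F [ 0.6 -0.5  0.9] w 0.0879
```

Emit:
arm_command(
  moves=[
    [-0.1,0.1,-0.5,0,0,0,0],
    [0,0,0,0,0,0,0],
    [0,0,0,0,0,0,0.4],
    [0,0,0,0,0,0,0.8],
    [0,0,0,0,0,0,1],
    [0,0,0,0,0,0,1],
    [0,0,0,0,0,0,1],
    [0,0,0,0,0,0,1],
  ],
)

```text
time_s: 14.8
eef_pos: [0.5786, -0.2113, 0.0267]
orientation: [-0.232, 3.133, -0.0]
force: [1.1, -0.4, -0.1]
grip_width: 0.0497
```

```bash
python3 st.py
```

```text
t 14.8 tcp [ 0.5786 -0.2113  0.0267] jaw 1.719 tilt [ 0. -0.] q [-0.04  0.65  0.39  1.86 -0.37  0.7   2.29] F [ 1.1 -0.4 -0.1] w 0.0497
```

Emit:
arm_command(
  moves=[
    [0,0,1,0,0,0,1],
    [0,0,2.5,0,0,0,1],
    [0,0,4,0,0,0,1],
    [0,1,4,0,0,0,1],
    [-0.7,3,1.5,0,0,-0.013,1],
    [-1.2,3.4,0,0,0,0,1],
    [-1.2,3.4,0,0,0,0,1],
    [-1.2,3.4,0,0,0,0,1],
  ],
)

```text
time_s: 15.8
eef_pos: [0.5346, -0.0679, 0.1569]
orientation: [0.212, -3.134, -0.001]
force: [-0.1, -0.8, -2.8]
grip_width: 0.0498
```

```bash
python3 st.py
```

```text
t 15.8 tcp [ 0.5346 -0.0679  0.1569] jaw 1.706 tilt [-0.  0.] q [-0.38  0.36  0.48  1.97 -0.22  0.86  1.93] F [-0.1 -0.8 -2.8] w 0.0498
```

Emit:
arm_command(
  moves=[
    [-1.1,2.4,0,0,0,0,1],
    [-1.1,2.4,0,0,0,0,1],
    [-0.6,1.5,0,0,0,0,1],
    [0,0,-2,0,0,0,1],
    [0,0,-2.5,0,0,0,1],
    [0,0,-2.5,0,0,0,1],
    [0,0,-1,0,0,0,1],
    [0,0,0,0,0,0,1],
  ],
)

```text
time_s: 16.8
eef_pos: [0.5073, -0.0064, 0.0765]
orientation: [0.211, -3.133, 0.0]
force: [0.7, -0.7, -3.7]
grip_width: 0.0494
```

```bash
python3 st.py
python3 - <<'E'
from h import *
a=vision.grab_frame('side')
x,y=278,205; c=a[y-50:y+50,x-70:x+70]
cv2.imwrite('pics/side_5.png',cv2.resize(c[:,:,::-1],None,fx=5,fy=5,interpolation=cv2.INTER_CUBIC))
E
```

```text
t 16.8 tcp [ 0.5073 -0.0064  0.0765] jaw 1.706 tilt [-0.001 -0.   ] q [-0.45  0.43  0.42  2.1  -0.28  0.66  1.86] F [ 0.7 -0.7 -3.7] w 0.0494
```

View pics/side_5.png

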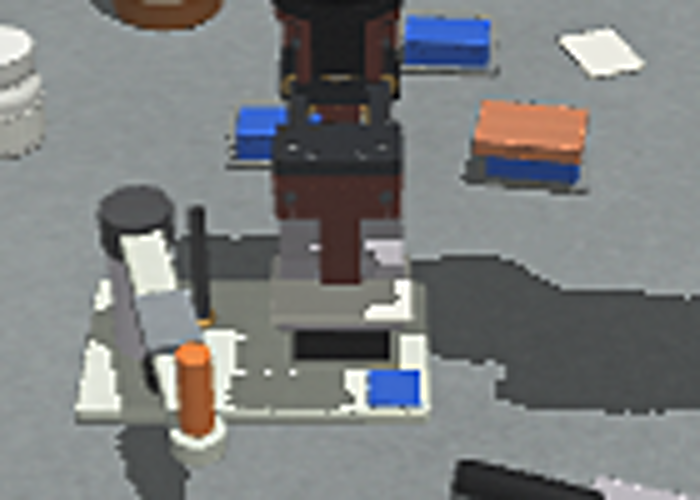

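Plate held level over the separator (fingers at x≈340 in the crop, plate edges ≈278–408, separator 272–410). Lower.

Emit:
arm_command(
  moves=[
    [0,0.1,-0.8,0,0,0,1],
    [0,0,-0.5,0,0,0,1],
    [0,0,-0.3,0,0,0,1],
    [0,0,-0.2,0,0,0,1],
    [0,0,0,0,0,0,1],
    [0,0,0,0,0,0,1],
    [0,0,0,0,0,0,1],
    [0,0,0,0,0,0,1],
  ],
)

```text
time_s: 17.85
eef_pos: [0.5076, -0.0051, 0.0588]
orientation: [-0.212, 3.134, 0.0]
force: [-0.4, -0.0, -3.0]
grip_width: 0.0497
```

```bash
python3 st.py
```

```text
t 17.85 tcp [ 0.5076 -0.0051  0.0588] jaw 1.706 tilt [0. 0.] q [-0.43  0.46  0.4   2.11 -0.3   0.63  1.88] F [-0.4 -0.  -3. ] w 0.0497
```

Emit:
arm_command(
  moves=[
    [0,0,-0.1,0,0,0,1],
    [0,0,0,0,0,0,1],
    [0,0,-0.05,0,0,0,1],
    [0,0,0,0,0,0,1],
    [0,0,-0.05,0,0,0,1],
    [0,0,0,0,0,0,1],
    [0,0,0,0,0,0,1],
    [0,0,0,0,0,0,1],
  ],
)

```text
time_s: 18.85
eef_pos: [0.5075, -0.0051, 0.0567]
orientation: [-0.212, 3.134, 0.0]
force: [-0.1, -0.4, -2.9]
grip_width: 0.0496
```

```bash
python3 st.py
```

```text
t 18.85 tcp [ 0.5075 -0.0051  0.0567] jaw 1.706 tilt [0. 0.] q [-0.43  0.47  0.39  2.11 -0.3   0.62  1.88] F [-0.1 -0.4 -2.9] w 0.0496
```

Emit:
arm_command(
  moves=[
    [0,0,-0.05,0,0,0,1],
    [0,0,0,0,0,0,1],
    [0,0,-0.03,0,0,0,1],
    [0,0,0,0,0,0,1],
    [0,0,0,0,0,0,1],
    [0,0,0,0,0,0,1],
    [0,0,0,0,0,0,1],
    [0,0,0,0,0,0,1],
  ],
)

```text
time_s: 19.85
eef_pos: [0.5075, -0.0051, 0.0566]
orientation: [-0.212, 3.134, 0.001]
force: [-4.5, 0.8, 9.8]
grip_width: 0.0497
```

```bash
python3 st.py
```

```text
t 19.85 tcp [ 0.5075 -0.0051  0.0566] jaw 1.706 tilt [0.    0.001] q [-0.43  0.47  0.39  2.11 -0.3   0.62  1.88] F [-4.5  0.8  9.8] w 0.0497
```

Emit:
arm_command(
  moves=[
    [0,0,0.05,0,0,0,1],
    [0,0,0,0,0,0,1],
    [0,0,0,0,0,0,0.3],
    [0,0,0,0,0,0,0],
    [0,0,0,0,0,0,0],
    [0,0,0,0,0,0,0],
    [0,0,0,0,0,0,0],
    [0,0,1,0,0,0,0],
  ],
)

```text
time_s: 20.85
eef_pos: [0.5069, -0.0052, 0.0662]
orientation: [0.212, -3.133, 0.0]
force: [1.5, 0.6, 1.0]
grip_width: 0.0878
```

```bash
python3 st.py
```

```text
t 20.85 tcp [ 0.5069 -0.0052  0.0662] jaw 1.706 tilt [-0.001 -0.   ] q [-0.44  0.45  0.41  2.1  -0.29  0.64  1.87] F [1.5 0.6 1. ] w 0.0878
```

Emit:
arm_command(
  moves=[
    [0,0,2,0,0,0,0],
    [0,0,3.5,0,0,0,0],
    [0,0,4.5,0,0,0,0],
    [0,0,4.5,0,0,0,0],
    [0,0,4.5,0,0,0,0],
    [-0.5,-3,1,0,0,-0.17,0],
    [-0.5,-3,0,0,0,-0.17,0],
    [0,-3,0,0,0,-0.17,0],
  ],
)

```text
time_s: 21.85
eef_pos: [0.4971, -0.0961, 0.2673]
orientation: [0.594, 3.084, 0.002]
force: [-0.5, 0.2, -0.1]
grip_width: 0.0878
```

```bash
python3 st.py
cat > fit5.py <<'E'
from edge import *
o={n:vision.grab_frame(n) for n in C}
G={n:grads(o[n]) for n in C}
tp=rectpts(0,0,.07,.05,.067); 
for nm,q,x0 in(('tp',{'top':tp,'side':tp},(.507,-.005,0.13)),):
    print(nm,[fit(G,k,x0) for k in parts2(q)])
M={}
for n,(x,y) in(('side',(247,232)),('top',(192,180))):
    im=o[n].astype(int); m=((im[...,0]-im[...,2])>90)&(im[...,0]-im[...,1]>60)
    k,l,s,ce=cv2.connectedComponentsWithStats(m.astype(np.uint8))
    j=min(range(1,k),key=lambda i:np.hypot(*(ce[i]-[x,y]))+(50 if s[i,4]<4 else 0)); M[n]=l==j; print(n,s[j],ce[j])
def cyl(x,y): 
    t=np.linspace(0,2*np.pi,32)
    return np.vstack([np.c_[x+.009*np.cos(t),y+.009*np.sin(t),np.full(32,z)] for z in(.104,.152)])
def cost(p,ns,S=8):
    t=0
    for n in ns:
        m=M[n];h=cv2.convexHull(C[n].proj(cyl(*p)).astype(np.float32)).reshape(-1,2)
        ys,xs=np.nonzero(m);l,tp_=xs.min()-12,ys.min()-12;w,hh=xs.max()+13-l,ys.max()+13-tp_
        im=np.zeros((hh*S,w*S),np.uint8);cv2.fillPoly(im,[np.round(((h-[l,tp_]+.5)*S-.5)*16).astype(np.int32)],255,shift=4)
        t+=np.abs(cv2.resize(im,(w,hh),interpolation=cv2.INTER_AREA)/255.-m[tp_:tp_+hh,l:l+w]).sum()/m.sum()
    return t
for ns in(['top'],['side'],['top','side']):
    r=min((minimize(cost,x0,args=(ns,),method='Nelder-Mead',options=dict(initial_simplex=np.array(x0)+np.array([[0,0],[.01,0],[0,.01]]),xatol=1e-4,fatol=1e-4)) for x0 in((.55,.185),(.555,.19),(.548,.18))),key=lambda r:r.fun); print(ns,r.x,r.fun)
for n,(x,y) in(('side',(275,205)),('top',(245,200))):
    c=o[n][y-60:y+60,x-80:x+80]
    cv2.imwrite(f'pics/{n}_6.png',cv2.resize(c[:,:,::-1],None,fx=5,fy=5,interpolation=cv2.INTER_CUBIC))
E
python3 fit5.py
```

```text
t 21.85 tcp [ 0.4971 -0.0961  0.2673] jaw 1.19 tilt [0.001 0.001] q [-0.5   0.16  0.65  1.93 -0.11  1.08  1.39] F [-0.5  0.2 -0.1] w 0.0878
tp [(array([ 0.5066, -0.0042, -0.0413]), np.float64(21.18)), (array([ 0.5078, -0.0022,  0.1427]), np.float64(32.88)), (array([ 0.5075, -0.0033,  0.1196]), np.float64(51.45))]
side [243 224   8  18  81] [247.22222222 231.83950617]
top [191 179   5   5  22] [193.09090909 181.09090909]
['top'] [0.55134717 0.18251465] 1.1479500891265597
['side'] [0.55074078 0.18271439] 0.7749213265553134
['top', 'side'] [0.55096335 0.18205524] 1.9216566536827973
```

View pics/side_6.png

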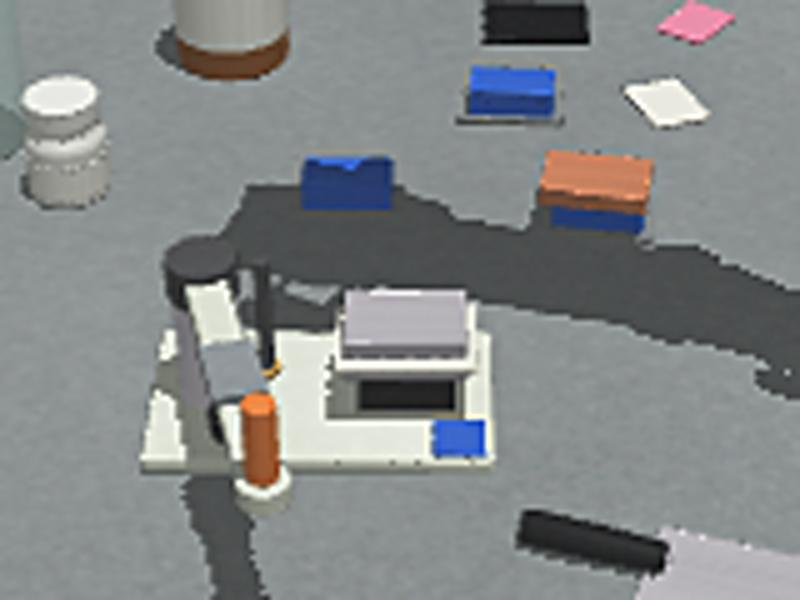

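View pics/top_6.png

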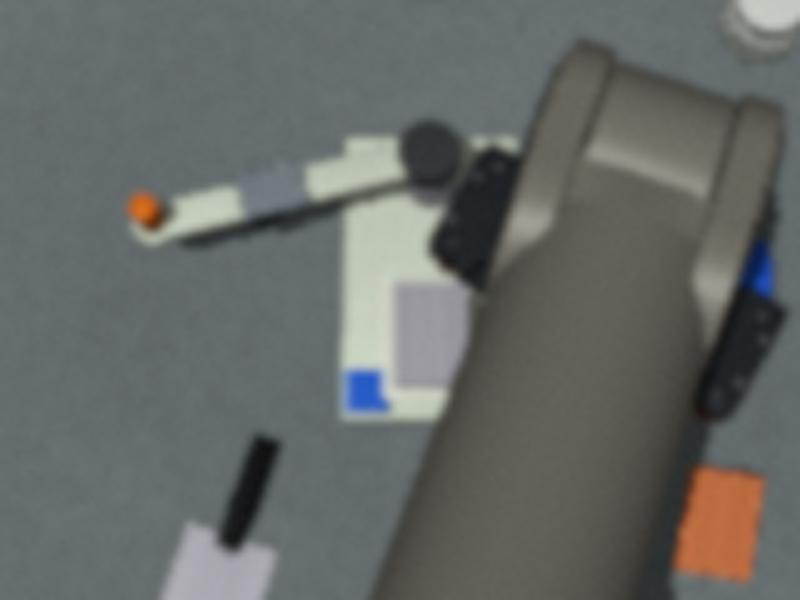

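```bash
cat >> fit5.py <<'E'
for n in M:
    q=C[n].proj(cyl(.551,.1825)); print(n,q.min(0),q.max(0)); ys,xs=np.nonzero(M[n]); print(xs.min(),ys.min(),xs.max(),ys.max())
    for x in (.549,.551,.553,.555):
        print(x,[round(cost((x,y),[n]),2) for y in (.178,.182,.186,.19,.194)])
    z=.152; print(C[n].onz(((xs.min()+xs.max())/2,ys.min()+(1.5 if n=='side' else 2)),.152))
E
python3 fit5.py | tail -14
```

```text
side [242.21599367 221.96819296] [250.66417015 242.01728318]
243 224 250 241
0.549 [np.float64(0.84), np.float64(0.76), np.float64(0.75), np.float64(0.83), np.float64(1.04)]
0.551 [np.float64(0.82), np.float64(0.73), np.float64(0.74), np.float64(0.9), np.float64(1.18)]
0.553 [np.float64(0.83), np.float64(0.82), np.float64(0.94), np.float64(1.17), np.float64(1.48)]
0.555 [np.float64(1.06), np.float64(1.13), np.float64(1.27), np.float64(1.51), np.float64(1.78)]
[[0.54897043 0.18647822 0.152     ]]
top [189.6266378  177.63297058] [197.4359046  186.40411416]
191 179 195 183
0.549 [np.float64(1.37), np.float64(1.2), np.float64(1.45), np.float64(1.92), np.float64(2.4)]
0.551 [np.float64(1.4), np.float64(1.16), np.float64(1.31), np.float64(1.71), np.float64(2.25)]
0.553 [np.float64(1.5), np.float64(1.19), np.float64(1.22), np.float64(1.53), np.float64(2.07)]
0.555 [np.float64(1.66), np.float64(1.29), np.float64(1.18), np.float64(1.42), np.float64(1.94)]
[[0.54939192 0.18057329 0.152     ]]
```

Emit:
arm_command(
  moves=[
    [0.7,3.5,0,0,0,-0.1,0],
    [0.7,3.5,0,0,0,-0.1,0],
    [0.7,3.5,0,0,0,-0.1,0],
    [0.7,3.5,0,0,0,-0.1,0],
    [0.7,3.5,0,0,0,-0.1,0],
    [0.7,3.5,0,0,0,-0.1,0],
    [0.7,3.5,0,0,0,-0.1,0],
    [0.4,3.4,0,0,0,-0.09,0],
  ],
)

```text
time_s: 23.05
eef_pos: [0.55, 0.1868, 0.2663]
orientation: [-1.726, -2.624, -0.0]
force: [0.6, -0.2, -0.2]
grip_width: 0.0878
```

```bash
python3 st.py
```

```text
t 23.05 tcp [0.55   0.1868 0.2663] jaw 0.407 tilt [-0.  0.] q [-0.92  0.32  0.61  1.77 -0.2   1.12  0.17] F [ 0.6 -0.2 -0.2] w 0.0878
```

Emit:
arm_command(
  moves=[
    [0,-0.3,-3,0,0,0,0],
    [0,0,-3,0,0,0,0],
    [0,0,-3,0,0,0,0],
    [0,0,-3,0,0,0,0],
    [0,0,-2,0,0,0,0],
    [0,0,-1,0,0,0,0],
    [0,0,0,0,0,0,0],
    [0,0,0,0,0,0,0],
  ],
)

```text
time_s: 24.05
eef_pos: [0.551, 0.1814, 0.1172]
orientation: [1.727, 2.624, 0.002]
force: [0.1, 0.2, 1.1]
grip_width: 0.0881
```

```bash
python3 st.py
python3 - <<'E'
from h import *
o={n:vision.grab_frame(n) for n in C}
for n,(x,y) in(('side',(260,215)),('top',(215,190))):
    c=o[n][y-50:y+50,x-70:x+70]
    cv2.imwrite(f'pics/{n}_7.png',cv2.resize(c[:,:,::-1],None,fx=5,fy=5,interpolation=cv2.INTER_CUBIC))
E
```

```text
t 24.05 tcp [0.551  0.1814 0.1172] jaw 0.407 tilt [0.001 0.001] q [-0.83  0.49  0.54  1.91 -0.33  0.83  0.29] F [0.1 0.2 1.1] w 0.0881
```

View pics/side_7.png

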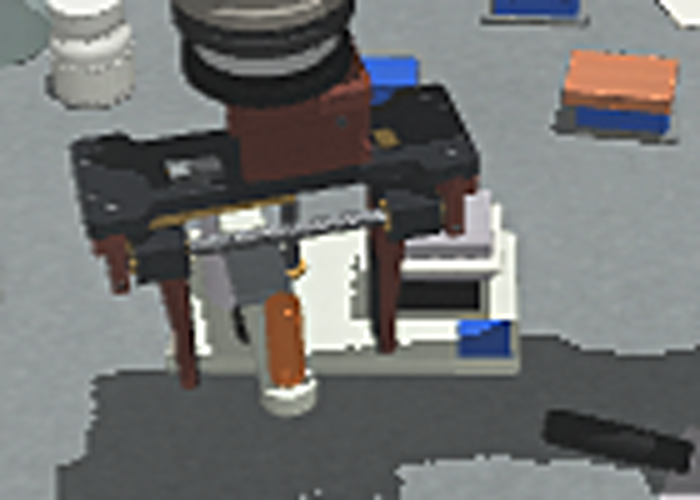

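Emit:
arm_command(
  moves=[
    [0,0,0,0,0,0,0.4],
    [0,0,0,0,0,0,0.8],
    [0,0,0,0,0,0,1],
    [0,0,0,0,0,0,1],
    [0,0,0,0,0,0,1],
    [0,0,0,0,0,0,1],
    [0,0,0,0,0,0,1],
    [0,0,0,0,0,0,1],
  ],
)

```text
time_s: 25.15
eef_pos: [0.5509, 0.181, 0.1164]
orientation: [1.728, 2.623, 0.001]
force: [2.0, 0.8, -2.3]
grip_width: 0.0176
```

```bash
python3 st.py
python3 - <<'E'
from h import *
o={n:vision.grab_frame(n) for n in C}
for n,(x,y) in(('side',(260,215)),('top',(215,190))):
    c=o[n][y-50:y+50,x-70:x+70]
    cv2.imwrite(f'pics/{n}_8.png',cv2.resize(c[:,:,::-1],None,fx=5,fy=5,interpolation=cv2.INTER_CUBIC))
p=np.array([.6205,.0115]);s=sensors.read_state()['eef_pos']
d=s[:2]-p; print(np.hypot(*d),np.arctan2(d[1],d[0]))
prev=None;a0=.135+np.radians(105)
for k in range(17):
    t=a0+k*1.31/16; q=p+.185*np.array([np.cos(t),np.sin(t)])
    if prev is not None: print(k,np.round((q-prev)*100,2),np.round(q,4))
    prev=q
E
```

```text
t 25.15 tcp [0.5509 0.181  0.1164] jaw 0.406 tilt [0.001 0.   ] q [-0.83  0.49  0.53  1.91 -0.33  0.83  0.29] F [ 2.   0.8 -2.3] w 0.0176
0.1833022907287994 1.9606599649793888
1 [-1.37 -0.64] [0.5353 0.1757]
2 [-1.31 -0.75] [0.5221 0.1682]
3 [-1.25 -0.86] [0.5097 0.1596]
4 [-1.17 -0.96] [0.4979 0.1501]
5 [-1.09 -1.05] [0.487  0.1396]
6 [-1.   -1.13] [0.477  0.1282]
7 [-0.91 -1.21] [0.4679 0.1161]
8 [-0.8  -1.28] [0.4599 0.1033]
9 [-0.7  -1.34] [0.4529 0.0898]
10 [-0.58 -1.4 ] [0.4471 0.0758]
11 [-0.47 -1.44] [0.4424 0.0614]
12 [-0.35 -1.47] [0.4389 0.0467]
13 [-0.23 -1.5 ] [0.4366 0.0317]
14 [-0.1  -1.51] [0.4356 0.0166]
15 [ 0.02 -1.51] [0.4358 0.0015]
16 [ 0.14 -1.51] [ 0.4372 -0.0136]
```

View pics/side_8.png

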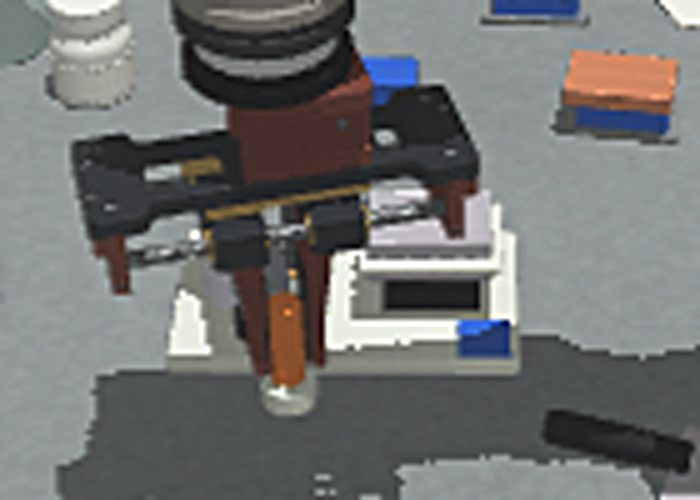

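Emit:
arm_command(
  moves=[
    [-1.37,-0.64,0,0,0,0.082,1],
    [-1.31,-0.75,0,0,0,0.082,1],
    [-1.25,-0.86,0,0,0,0.082,1],
    [-1.17,-0.96,0,0,0,0.082,1],
    [-1.09,-1.05,0,0,0,0.082,1],
    [-1.0,-1.13,0,0,0,0.082,1],
    [-0.91,-1.21,0,0,0,0.082,1],
    [0,0,0,0,0,0,1],
  ],
)

```text
time_s: 26.25
eef_pos: [0.4693, 0.1149, 0.1164]
orientation: [0.916, 3.005, 0.001]
force: [1.4, 4.4, -7.5]
grip_width: 0.0172
```

```bash
python3 st.py
```

```text
t 26.25 tcp [0.4693 0.1149 0.1164] jaw 0.979 tilt [0.    0.001] q [-0.72  0.32  0.42  2.13 -0.2   0.73  0.81] F [ 1.4  4.4 -7.5] w 0.0172
```

Emit:
arm_command(
  moves=[
    [-0.8,-1.28,0,0,0,0.082,1],
    [-0.7,-1.34,0,0,0,0.082,1],
    [-0.58,-1.4,0,0,0,0.082,1],
    [-0.47,-1.44,0,0,0,0.082,1],
    [-0.35,-1.47,0,0,0,0.082,1],
    [-0.23,-1.5,0,0,0,0.082,1],
    [-0.1,-1.51,0,0,0,0.082,1],
    [0,0,0,0,0,0,1],
  ],
)

```text
time_s: 27.25
eef_pos: [0.4372, 0.0161, 0.1163]
orientation: [-0.031, -3.141, -0.002]
force: [0.1, 5.9, -2.7]
grip_width: 0.0173
```

```bash
python3 st.py
```

```text
t 27.25 tcp [0.4372 0.0161 0.1163] jaw 1.551 tilt [-0.001  0.001] q [-0.47  0.25  0.34  2.22 -0.13  0.69  1.51] F [ 0.1  5.9 -2.7] w 0.0173
```

Emit:
arm_command(
  moves=[
    [0,-0.7,0,0,0,0.04,1],
    [0,-0.7,0,0,0,0.04,1],
    [0.05,-0.6,0,0,0,0.035,1],
    [0.05,-0.5,0,0,0,0.03,1],
    [0.05,-0.2,0,0,0,0.01,1],
    [0,0,0,0,0,0,1],
    [0,0,0,0,0,0,1],
    [0,0,0,0,0,0,1],
  ],
)

```text
time_s: 28.25
eef_pos: [0.4383, -0.0099, 0.1163]
orientation: [0.213, -3.133, -0.002]
force: [-2.2, 5.5, 0.7]
grip_width: 0.0177
```

```bash
python3 st.py
python3 - <<'E'
from h import *
p=np.array([.6205,.0115]);s=sensors.read_state()['eef_pos']
d=s[:2]-p; print(np.hypot(*d),np.arctan2(d[1],d[0])%(2*np.pi)-.135-np.radians(105))
E
```

```text
t 28.25 tcp [ 0.4383 -0.0099  0.1163] jaw 1.707 tilt [-0.002  0.001] q [-0.4   0.25  0.32  2.22 -0.12  0.7   1.71] F [-2.2  5.5  0.7] w 0.0177
0.18347806588210624 1.2910657766001177
```

Emit:
arm_command(
  moves=[
    [0,-0.1,0,0,0,0,1],
    [0,0,0,0,0,0,1],
    [0,-0.1,0,0,0,0,1],
    [0,0,0,0,0,0,1],
    [0,-0.1,0,0,0,0,1],
    [0,0,0,0,0,0,1],
    [0,0,0,0,0,0,1],
    [0,0,0,0,0,0,1],
  ],
)

```text
time_s: 29.25
eef_pos: [0.4386, -0.0125, 0.1163]
orientation: [0.215, -3.133, -0.002]
force: [-1.9, 6.1, -1.1]
grip_width: 0.0175
```

```bash
python3 st.py
```

```text
t 29.25 tcp [ 0.4386 -0.0125  0.1163] jaw 1.708 tilt [-0.001  0.001] q [-0.39  0.25  0.32  2.22 -0.12  0.7   1.72] F [-1.9  6.1 -1.1] w 0.0175
```

Emit:
arm_command(
  moves=[
    [0,-0.1,0,0,0,0,1],
    [0,0,0,0,0,0,1],
    [0,-0.1,0,0,0,0,1],
    [0,0,0,0,0,0,1],
    [0,-0.1,0,0,0,0,1],
    [0,0,0,0,0,0,1],
    [0,0,0,0,0,0,1],
    [0,0,0,0,0,0,1],
  ],
)

```text
time_s: 30.25
eef_pos: [0.4387, -0.0135, 0.1163]
orientation: [0.218, -3.133, -0.005]
force: [-1.3, 13.1, -1.3]
grip_width: 0.0176
```

```bash
python3 st.py
```

```text
t 30.25 tcp [ 0.4387 -0.0135  0.1163] jaw 1.71 tilt [-0.001  0.003] q [-0.39  0.25  0.32  2.22 -0.13  0.7   1.73] F [-1.3 13.1 -1.3] w 0.0176
```

At the stop (the force rose from 6 to 13 N and motion ceased at the predicted y ≈ −0.0136). Check the stack.

Run:
```python
from h import *
o={n:vision.grab_frame(n) for n in C}
for n,(x,y) in(('side',(275,210)),('top',(245,200))):
    c=o[n][y-60:y+50,x-70:x+70]
    cv2.imwrite(f'pics/{n}_9.png',cv2.resize(c[:,:,::-1],None,fx=5,fy=5,interpolation=cv2.INTER_CUBIC))
```

```text
(no output)
```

View pics/side_9.png

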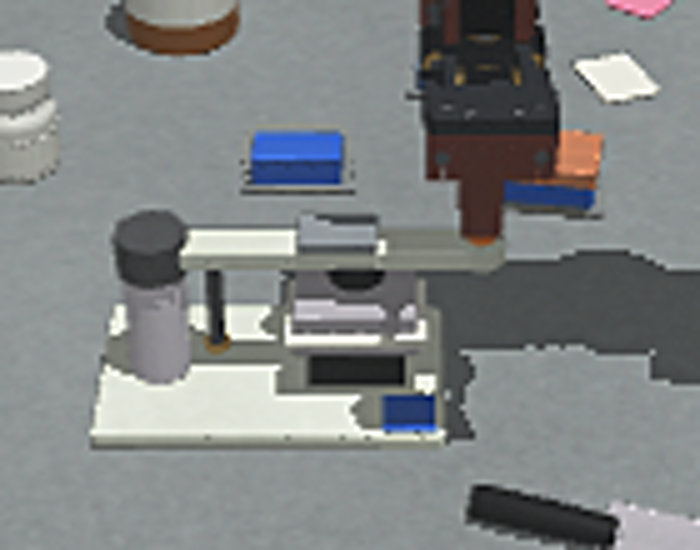

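View pics/top_9.png

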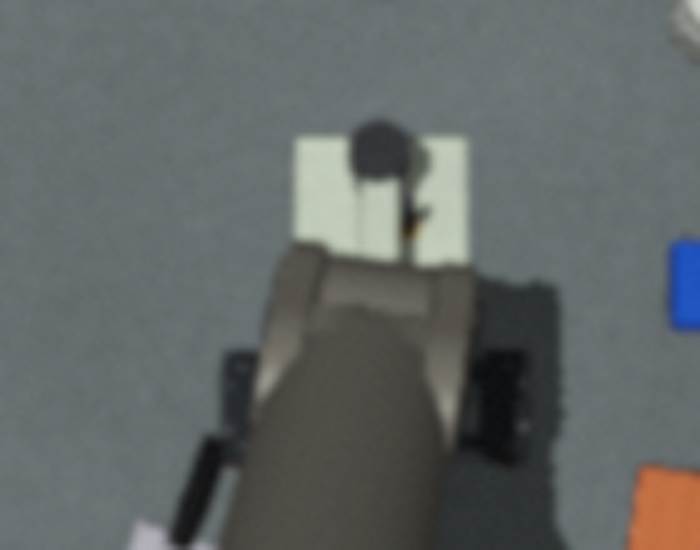

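The arm bar lies against its stop pin over the intact stack, with the lens clear above the plate and the fingers still holding the handle.

```bash
python3 -c "
from cell import manip; print(manip.finish_job())"; python3 st.py
```

```text
the job is handed in; nothing more can be done
None
the job is handed in; nothing more can be done
```

The separator is on the fixed steel plate, the steel plate is on the separator, and I handed the job in at about 30 s with the gripper still holding the gauge arm at its stop. No verdict came back.

- **Separator:** both cameras put it within about 3–4 mm of the seat centre (mostly along y), with its angle within about 0.02 rad. One early edge fit read about 0.06 rad more, but shadow upset it and a colour-mask fit did not confirm it. The two cameras differ by about 4 mm in y, so the positions are only that certain.
- **Steel plate:** within about 2 mm of the seat centre and lying flat in the side picture, with the angle fitted from the side view about right. The top-camera angle fit was off because the robot arm hid part of the plate.
- **Gauge arm:** the push force rose from about 6 N to 13 N and motion stopped at the predicted stop position. The last side picture shows the arm at its stop pin, with the lens clear of the stack.
- **Other items:** I did not move the copper plate, bottles, glassware or spatula. I did not measure them again after the job. The last state check after hand-in was refused.

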